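# Open a locked centrifuge with its emergency release pin and recover the sample

### The arm

A 6-joint arm with a two-finger parallel gripper is mounted at the origin on a cart in front of the work surface, level with it; the furniture and walls round the work are solid. World frame = base frame: x ahead of the robot, y to its left, z up, the work surface at z = 0. Lengths are in m, angles in rad, forces in N, time in s.
With the tool pointing down it reaches from about 0.25 to 0.775 m from the base axis. Payload 4 kg.
Tool frame: the origin (TCP) lies at the centre of the arm's flange, where the gripper is bolted on; the fingertips stand 199 mm ahead of it and the grasp point (between the pads) lies 180 mm ahead of it (robot.tcp_to_tips is the z of the fingertips in the tool frame, in m); z points along the fingers, y is the line along which they close (so a half turn about z gives the same grasp; the last joint's range is limited). The gripper opens to 94 mm and grips with 3 to 60 N. Pads are 16 mm wide; open, the fingers measure 119 mm over their backs; the gripper's body (75 mm by 177 mm) begins 78 mm behind the grasp point.
Start: joints at [1.025, 0.087, 1.371, -0, 1.684, -0.103], TCP at [0.236, 0.497, 0.405] pointing down, gripper open.
Joint ranges: [-3.1, 3.1], [-0.76, 2.03], [0.27, 2.55], [-1.08, 4.22], [0.17, 2.65], [-2.57, 2.57]. Speed limits (rad/s): [2.79, 2.79, 3.14, 3.14, 3.14, 3.14].

### API

Orientations are given as [roll, pitch, yaw] about the fixed x, y, z axes, in that order (R = Rz(yaw) Ry(pitch) Rx(roll)).
In Python, from bench import robot gives the robot as it stands.
- The arm moves only by the tool play_rows, never from a script. Its arguments are lists of equal length, an entry for each row: "translation": the shift along the tool's x, y, z scaled (see below), a list of three; "twist": the turn, a rotation vector about the tool's x, y, z scaled (see below), a list of three; "gripper": the opening, from -1 (shut) to 1 (fully open). A call has 1 to 8 rows; each row shifts and turns the commanded pose from where the row before left it, along the tool's axes as they then stand; what a row does not reach is not made up. The controller multiplies each number of a shift by 0.04 m and each number of a turn by 0.1 rad. A row lasts 1/10 s, in which the tool goes at most 50 mm and 8.59 degrees, less where a joint would pass 70% of its speed; a pose out of reach is approached as far as the arm can. A call with a number of a shift or a turn outside -1 to 1 is refused whole. A call with a gripper value outside its range is refused whole. The fingers move at their own pace and stop on an object; the grip force is fixed at half the most. Time passes only in rows, so rows that do not move let the fingers close. It gives the time, the measured TCP pose, the force, the opening and the grip force at its end, in the units of the state.
- robot.get_obs(): the state, without advancing time (a new reading comes with each control period).
- robot.snapshot(name): name is "scene" or "side" or "wrist"; returns the picture (480x640x3 uint8, red, green, blue); there is no depth.
- robot.camera_model(name): a dict with "camera_matrix" (3x3 intrinsics, pixels), "k1" (the pictures are not rectified: a ray, as slopes to the right and down, at radius r is drawn at 1 + k1 r^2 times it, then the intrinsics apply), "rvec" (rotation vector, rad) and "tvec" (3), from world to camera coordinates, as OpenCV has them. Camera axes: x right, y down, z forward; pixel columns grow to the right and rows downward; lengths in m; the calibration is good to about 2 mm. A picture is of the moment at which its call begins: read the wrist's pose just before it. camera_model takes no time and is no camera call; for the wrist camera it gives the pose at the moment of the call.
- robot.close_job(): hands the job in; it is judged then, once.
Trained networks look in the newest picture that a camera, given by its name, has taken for a name from the list of things; names that differ only in an ending like _2 or _b are one class to them, and where a whole thing is asked for, a point or a joint stands for the part that bears it (a point fixed in the world has none). Each returns a list of dicts, best first, with "score" (0 to 1); they miss things now and then, are a little off and sometimes report something else, mostly with a low value. They report only what shows in the picture. A call takes as long as a camera call.
- robot.recognise(name, camera): "centre" ([x, y, z] in m, in world coordinates, good to about 4 mm: the middle of the surface that is visible of it).
- robot.spot_point(name, camera): "centre" ([x, y, z] in m, in world coordinates, good to about 4 mm: a listed point, or the origin of a listed thing).
The state is a dict: "time": time; "joint_positions": joint angles; "qvel": joint speeds; "joint_torque": joint torques, N m; "tool_pos": TCP position; "ee_rot": TCP orientation; "wrist_force": force on the tool from outside, world axes, zero at the start; "wrist_torque": the same for the moment, N m; "width": finger opening in m; "finger_force": force on a finger pad.
Only numpy, scipy, OpenCV 4.12 (cv2) and the standard library are available. Lean on these libraries where they do the work, as an engineer would, in place of code of your own. Each camera call takes 0.05 s, during which the arm holds its last target. There are 200 camera calls.

### The job

The power has failed and the centrifuge lid is locked with the sample inside. Take the emergency release pin from its holder on the right side of the machine, push it straight in through the small release hole in the sloping front panel until the hidden latch lets go and the lid springs fully open, and put the pin back in its holder, handle up. Then lift the taller of the two vials out of the rotor and stand it upright in the steel tray, setting it down rather than dropping it; leave the short balance vial in its bucket and the other things on the bench undisturbed.

Things in the scene. Friction and masses are not known exactly. Their poses are not given: they have to be found in the camera images.
- centrifuge: White and grey benchtop centrifuge, fixed, 280 mm deep (x), 236 wide (y), deck at z = 140 mm; origin at the centre of its underside, on the bench. Its own -x is the front, +y its left, z up; its yaw varies. The front panel rises at 40 degrees from horizontal, from the front edge (x -140, z 80) to the deck edge (x -68, z 140).
- release_hole (a point): Mouth of the release hole on the outer face of the sloping front panel, left of the display (centrifuge frame: -112, 60, 103 mm; its axes). Round, 10 mm across, in a 5 mm panel, with a flat steel ring 19 mm across. Axis square to the panel: the pin goes in along (0.643, 0, -0.766) of the centrifuge frame, forward and down, 40 degrees from vertical.
- pin_holder (a point): Centre of the top face of the pin holder, a grey socket block 34 x 36 mm on the right-hand wall of the centrifuge (centrifuge frame: -70, -136, 140 mm), with a vertical 10 mm through hole, 44 mm deep, open below.
- pin: Emergency release pin, 136 mm long, about 40 g; stands upright in its holder at the start, hanging on its collar. Origin at the tip, z axis from tip to handle. Steel rod 5 mm across with a conical point, 80 mm from tip to the underside of the collar (18 mm across, 4 thick); round black handle 14 mm across, 52 mm long (z = 84 to 136).
- pin_handle (a point): Centre of the pin's handle on its axis, 110 mm from the tip, where it is gripped.
- pin_tip (a point): Tip of the pin.
- lid (a joint): Lid hinge at the rear of the centrifuge, rad: 0 shut and latched, 1.75 fully open. When the latch lets go, springs swing the lid to full open by themselves in about 2 s, and it stays there.
- pawl (a joint): Hidden sprung latch plate, rad: 0 latched, lets the lid go at about 0.24, hard stop 0.45. It lies across the hole's axis 36 mm in from the mouth, square to the pin; pressing it takes 3 to 7 N and the lid goes when the pin's tip is about 46 mm in (hard stop about 55 mm).
- sample_vial: The taller vial, the sample: amber glass, wide cap, 33 mm across, 80 mm tall, about 60 g, origin at the centre of its underside, z along its axis. Stands upright in either of the two rotor buckets; its cap reaches 37 mm above the deck.
- sample_mid (a point): Centre of the sample vial, 40 mm above its underside.
- balance_vial: The shorter vial (balance weight): clear glass, 28 mm across, 55 mm tall, in the other bucket. It stays there. Origin at the centre of its underside.
- tray: Loose stainless tray on the bench, 100 (its x) x 140 (its y) x 18 mm, walls and floor 3 mm, origin at the centre of its underside.
- timer: White bench timer 45 x 60 x 18 mm lying on the bench, bystander.
- beaker: Small empty beaker, 57 mm across, 69 mm tall, bystander.
- slide_box: Small white cardboard box 35 x 50 x 22 mm on the bench behind the tray, bystander.
- chamber (a point): Centre of the round chamber mouth (radius 76 mm) at deck height (centrifuge frame: 40, 0, 140 mm; its axes). In it a fixed rotor: two upright buckets 45 mm to the left (+y) and right (-y) of this point, inner radius 18, floor 43 mm and rim 9 mm below the deck; one vial stands loosely in each. The lid (radius 94, 65 high) covers it; open, it stands upright 85 mm or more behind this point.
- latch_plate (a point): Point on the face of the hidden latch plate that the pin presses: on the hole's axis, 36 mm in from the mouth while latched; it moves with the plate. The plate is 26 mm wide, 40 mm from its pivot here.

How it is judged:
By the outcome, as a careful person would: the job done as asked, in the order asked, and still so for the second after the job is handed in, with the robot touching nothing.
It also fails if it takes over 67 s, if anything falls off the work surface, if the arm or the gripper's body presses on something with over 40 N, if the wrist force passes 120 N, or if a joint passes its speed limit or range.

## Working session

There is one attempt and no reset: what is moved stays moved. The work goes in short steps, Python scripts to look and compute and a tool call to move; the robot and the scene stay as the last step left them, time stands still between calls to the robot, and variables do not carry over. Pictures are saved under pics/ and viewed, at most 10 in all, crops included, and the job is handed in when it is done.

Besides the shell and the picture viewer there is one more tool, called after "Emit:" in YAML: its name, and indented under it one key for each argument. play_rows: Moves the arm, as the interface text tells. Its arguments: {"type":"object","properties":{"translation":{"type":"array","items":{"type":"array","items":{"type":"number","minimum":-1,"maximum":1}}},"twist":{"type":"array","items":{"type":"array","items":{"type":"number","minimum":-1,"maximum":1}}},"gripper":{"type":"array","items":{"type":"number"}}},"required":["translation","twist","gripper"]}

```bash
mkdir -p pics; python3 - <<'E'
from bench import robot
import cv2,numpy as np
o=robot.get_obs();print(o['time'],o['tool_pos'],o['ee_rot'],o['width'])
for c in ['scene','side']:
    im=robot.snapshot(c);cv2.imwrite(f'pics/{c}0.png',im[:,:,::-1])
    for n in ['release_hole','pin_holder','pin_handle','chamber','centrifuge','tray','timer','beaker','slide_box']:
        r=robot.spot_point(n,c);print(c,n,[(np.round(x['centre'],3).tolist(),round(x['score'],2)) for x in r[:2]])
print(robot.get_obs()['time'])
E
```

```text
0.0 [0.23558792 0.49685234 0.40350132] [-3.13936099e+00 -1.98433766e-04  2.69882679e+00] 0.0940985668087366
scene release_hole [([0.525, -0.152, 0.1], 0.92)]
scene pin_holder [([0.401, -0.304, 0.139], 0.74)]
scene pin_handle [([0.394, -0.309, 0.166], 0.7)]
scene chamber []
scene centrifuge [([0.549, -0.276, 0.001], 0.63), ([0.397, -0.304, 0.142], 0.16)]
scene tray [([0.46, 0.17, -0.001], 0.89)]
scene timer []
scene beaker [([0.46, 0.169, 0.0], 0.59), ([0.406, 0.391, 0.0], 0.57)]
scene slide_box [([0.632, 0.206, -0.002], 0.78)]
side release_hole [([0.529, -0.152, 0.1], 0.66)]
side pin_holder [([0.462, 0.167, 0.004], 0.75), ([0.393, -0.305, 0.138], 0.61)]
side pin_handle [([0.399, -0.306, 0.168], 0.47)]
side chamber []
side centrifuge [([0.548, -0.274, 0.0], 0.58)]
side tray [([0.461, 0.17, 0.003], 0.65)]
side timer [([0.658, 0.05, -0.006], 0.62)]
side beaker [([0.408, 0.393, -0.001], 0.76)]
side slide_box [([0.63, 0.209, -0.002], 0.55)]
1.0
```

View pics/scene0.png

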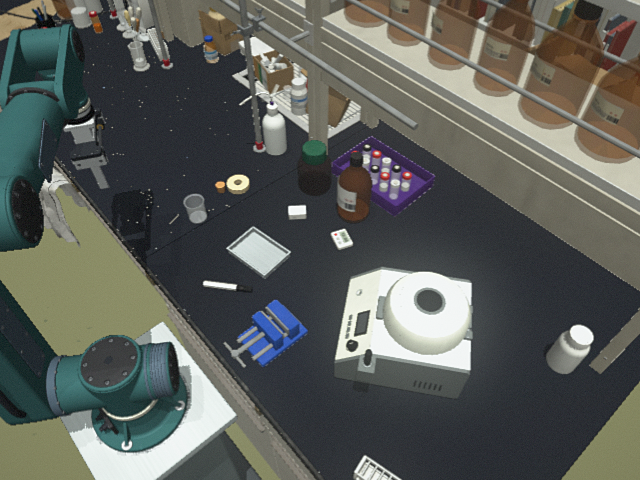

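View pics/side0.png

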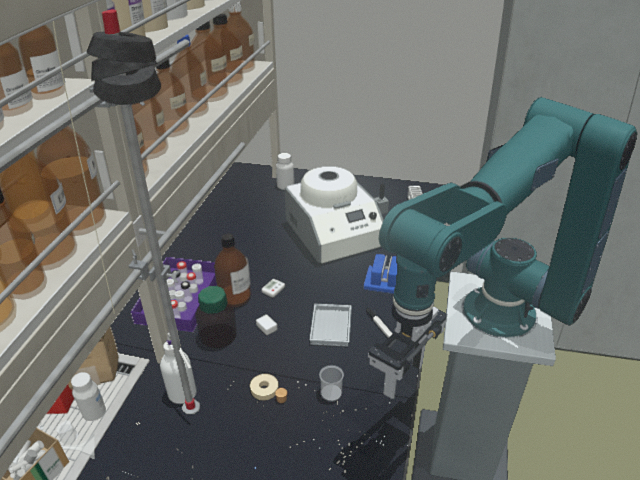

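The scene view shows the hole at about (360,292), the pin holder at (368,360) and the tray at (258,252). The side view agrees. Hole and holder put the centrifuge at about (0.548, -0.277) with yaw about -52°, and their spacing comes out right (200 mm). I'm moving towards the pin.

Emit:
play_rows:
  translation:
    - [-0.61,-0.82,-0.04]
    - [-0.61,-0.82,-0.04]
    - [-0.61,-0.82,-0.04]
    - [-0.61,-0.82,-0.04]
    - [-0.61,-0.82,-0.04]
    - [-0.61,-0.82,-0.04]
    - [-0.61,-0.82,-0.04]
    - [-0.61,-0.82,-0.04]
  twist:
    - [0,0,0]
    - [0,0,0]
    - [0,0,0]
    - [0,0,0]
    - [0,0,0]
    - [0,0,0]
    - [0,0,0]
    - [0,0,0]
  gripper: [1,1,1,1,1,1,1,1]

```text
time: 1.8
tool_pos: [0.2993, 0.1747, 0.4178]
ee_rot: [3.141, 0.001, 2.7]
wrist_force: [1.5, 0.1, 0.2]
width: 0.0939
finger_force: 0.0
```

Emit:
play_rows:
  translation:
    - [-0.61,-0.82,-0.04]
    - [-0.61,-0.82,-0.04]
    - [-0.61,-0.82,-0.04]
    - [-0.61,-0.82,-0.04]
    - [-0.61,-0.82,-0.04]
    - [-0.61,-0.82,-0.04]
    - [-0.61,-0.82,-0.04]
  twist:
    - [0,0,0]
    - [0,0,0]
    - [0,0,0]
    - [0,0,0]
    - [0,0,0]
    - [0,0,0]
    - [0,0,0]
  gripper: [1,1,1,1,1,1,1]

```text
time: 2.5
tool_pos: [0.3553, -0.1062, 0.4291]
ee_rot: [3.141, 0.001, 2.698]
wrist_force: [0.9, 0.2, 0.9]
width: 0.094
finger_force: 0.0
```

Emit:
play_rows:
  translation:
    - [0,0,0]
    - [0,0,0]
    - [0,0,0]
    - [0,0,0]
    - [0,0,0]
  twist:
    - [0,0,1]
    - [0,0,1]
    - [0,0,1]
    - [0,0,1]
    - [0,0,0.7]
  gripper: [0,0,0,0,0]

```text
time: 3.0
tool_pos: [0.3555, -0.1045, 0.4288]
ee_rot: [3.141, 0.0, 2.225]
wrist_force: [0.0, 0.7, 0.7]
width: 0.0574
finger_force: 0.0
```

```bash
cat > h.py <<'E'
from bench import robot
import cv2,numpy as np
from scipy.spatial.transform import Rotation as Ro
def pose():
    o=robot.get_obs();return np.array(o['tool_pos']),Ro.from_euler('xyz',o['ee_rot']),o
def look(cam,names,pic=None):
    im=robot.snapshot(cam)
    if pic: cv2.imwrite('pics/'+pic,im[:,:,::-1])
    for n in names:
        for x in robot.spot_point(n,cam)[:2]: print(cam,n,np.round(x['centre'],4).tolist(),round(x['score'],2))
def proj(cam,P):
    m=robot.camera_model(cam);X=Ro.from_rotvec(np.ravel(m['rvec'])).apply(np.atleast_2d(P))+np.ravel(m['tvec'])
    s=X[:,:2]/X[:,2:];s=s*(1+m['k1']*(s**2).sum(1,keepdims=True));K=np.array(m['camera_matrix'])
    return s*[K[0,0],K[1,1]]+[K[0,2],K[1,2]]
def to(target,R=None):
    """shift in current tool axes (units of .04) and twist (units of .1)"""
    p,Rc,o=pose();print('t',round(o['time'],2),'pos',np.round(p,4),'rpy',np.round(o['ee_rot'],3),'F',np.round(o['wrist_force'],1),'q',np.round(o['joint_positions'],2),'w',round(o['width'],4))
    print('shift units',np.round(Rc.inv().apply(np.array(target)-p)/.04,2), '' if R is None else np.round((Rc.inv()*R).as_rotvec()/.1,2))
E
python3 - <<'E'
from h import *
to([.397,-.306,.44],Ro.from_euler('xyz',[np.pi,0,2.23]))
look('wrist',['pin_handle','pin_holder','release_hole'],'w1.png')
look('scene',[])
print(proj('wrist',[[.397,-.306,.196],[.397,-.306,.14]]))
E
```

```text
t 3.0 pos [ 0.3555 -0.1045  0.4288] rpy [3.141 0.    2.225] F [0.  0.7 0.7] q [-0.44 -0.33  1.69  0.    1.77 -1.09] w 0.0574
shift units [-4.63 -2.24 -0.28] [ 0.    0.   -0.05]
wrist pin_handle [0.395, -0.3017, 0.1675] 0.76
wrist pin_holder [0.4038, -0.3016, 0.1407] 0.96
wrist release_hole [0.4544, 0.1677, 0.0002] 0.32
[[217.9116882  470.29127386]
 [234.2405295  420.04267029]]
```

View pics/w1.png

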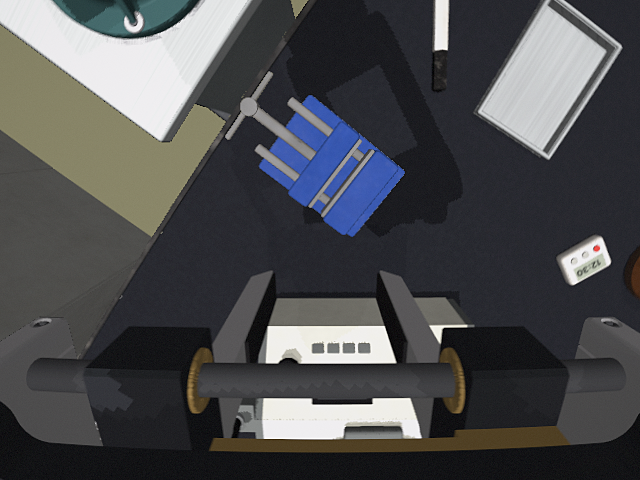

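Emit:
play_rows:
  translation:
    - [-0.7,-0.35,-0.06]
    - [-0.7,-0.35,-0.06]
    - [-0.7,-0.35,-0.06]
    - [-0.7,-0.35,-0.06]
    - [-0.6,-0.35,-0.06]
    - [0,0,0]
  twist:
    - [0,0,0]
    - [0,0,0]
    - [0,0,0]
    - [0,0,0]
    - [0,0,0]
    - [0,0,0]
  gripper: [0,0,0,0,0,0]

```text
time: 3.85
tool_pos: [0.3836, -0.2573, 0.4401]
ee_rot: [-3.141, -0.0, 2.226]
wrist_force: [0.5, -0.7, -0.1]
width: 0.0472
finger_force: 0.0
```

```bash
python3 - <<'E'
from h import *
to([.397,-.305,.352],Ro.from_euler('xyz',[np.pi,0,2.23]))
look('wrist',['pin_handle','pin_holder','release_hole'],'w2.png')
print(proj('wrist',[[.397,-.305,.196],[.397,-.305,.14]]))
E
```

```text
t 3.85 pos [ 0.3836 -0.2573  0.4401] rpy [-3.141 -0.     2.226] F [ 0.5 -0.7 -0.1] q [-0.71 -0.11  1.5  -0.    1.76 -1.37] w 0.0472
shift units [-1.15 -0.46  2.2 ] [-0.01 -0.   -0.04]
wrist pin_handle [0.3991, -0.3059, 0.1393] 0.67
wrist pin_handle [0.3942, -0.3016, 0.1705] 0.61
wrist pin_holder [0.4036, -0.3054, 0.1376] 0.68
wrist release_hole [0.5236, -0.1522, 0.1031] 0.74
wrist release_hole [0.394, -0.3007, 0.1667] 0.46
[[297.26293167 322.48006301]
 [302.24573879 291.04084743]]
```

View pics/w2.png

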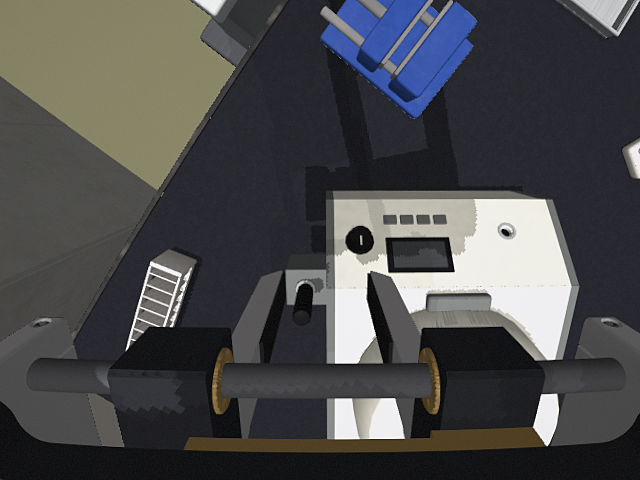

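The pin's handle top is at (302,318), its collar at (306,286) and the hole ring at (507,230). The deck edge runs from (328,288) to (578,287). I'll turn these into positions using the known heights.

```bash
cat >> h.py <<'E'
def unproj(cam,px,z):
    from scipy.optimize import fsolve
    return fsolve(lambda v:(proj(cam,[v[0],v[1],z])[0]-px),[.45,-.2])
E
python3 - <<'E'
from h import *
im=cv2.imread('pics/w2.png');cv2.imwrite('pics/w2c.png',cv2.resize(np.hstack([im[260:340,260:350],im[200:280,470:560]]),None,fx=4,fy=4,interpolation=cv2.INTER_CUBIC))
for n,px,z in [('top',(302,318),.196),('collar',(306,286),.144),('hole',(507,230),.103),('eL',(328,288),.14),('eR',(578,287),.14)]:
    print(n,unproj('wrist',px,z).round(4))
E
```

```text
top [ 0.3976 -0.2998]
collar [ 0.3958 -0.2974]
hole [ 0.5262 -0.1447]
eL [ 0.4136 -0.2884]
eR [ 0.599  -0.1458]
```

View pics/w2c.png

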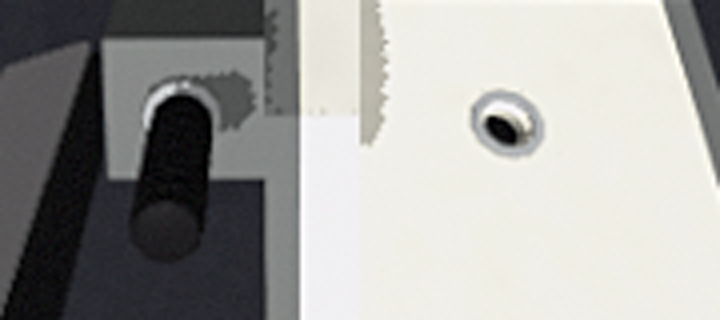

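```bash
python3 - <<'E'
from h import *
to([.397,-.303,.352],Ro.from_euler('xyz',[np.pi,0,2.23]))
look('wrist',['pin_handle'],'w3.png')
im=cv2.imread('pics/w3.png');cv2.imwrite('pics/w3c.png',cv2.resize(np.hstack([im[260:340,260:350],im[200:280,470:560]]),None,fx=4,fy=4,interpolation=cv2.INTER_CUBIC))
m=robot.camera_model('wrist');print(m['camera_matrix'],m['k1'])
R=Ro.from_rotvec(np.ravel(m['rvec']));p,Rc,o=pose();c=-R.inv().apply(np.ravel(m['tvec']));print('cam in tool',Rc.inv().apply(c-p),p)
E
```

```text
t 4.05 pos [ 0.3833 -0.254   0.4407] rpy [ 3.141 -0.     2.23 ] F [ 0.1 -0.6  0.4] q [-0.71 -0.12  1.5   0.    1.76 -1.37] w 0.0475
shift units [-1.18 -0.48  2.22] [ 0. -0. -0.]
wrist pin_handle [0.3948, -0.3031, 0.1679] 0.72
[[337.45210255   0.         325.75794898]
 [  0.         337.45210255 238.16775418]
 [  0.           0.           1.        ]] -0.058470731084521076
cam in tool [0.07935635 0.00089777 0.02019213] [ 0.38326326 -0.25379634  0.44085544]
```

View pics/w3c.png

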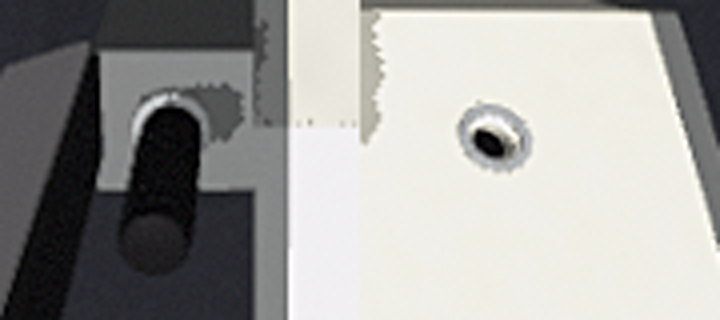

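Handle top is now at (299,321), collar at (302.5,289) and the hole ring at (503.8,234.5). The arm has settled.

```bash
python3 - <<'E'
from h import *
from scipy.optimize import least_squares
obs=[('top',(299,321),.196),('collar',(302.5,289),.144),('hole',(503.8,234.5),.103)]
for n,px,z in obs: print(n,unproj('wrist',px,z).round(4))
net={'hole':(.5255,-.152),'hold':(.397,-.3045)}
h=unproj('wrist',(503.8,234.5),.103);k=unproj('wrist',(299,321),.196)
d=k-h;f=np.array([.042,-.196]);print('len',np.linalg.norm(d))
yaw=np.arctan2(d[1],d[0])-np.arctan2(f[1],f[0]);print('yaw',yaw)
R=Ro.from_euler('z',yaw);o=(np.r_[h,0]+np.r_[k,0])/2-R.apply([-.091,-.038,0]);print('origin',o,'chamber',o+R.apply([.04,0,.14]),'dir',R.apply([.643,0,-.766]))
to([k[0],k[1],.352])
E
```

```text
top [ 0.3975 -0.3032]
collar [ 0.3953 -0.3017]
hole [ 0.5271 -0.1498]
len 0.20085908797759355
yaw -0.912763259944761
origin [ 0.5480123  -0.27529307  0.        ] chamber [ 0.57247478 -0.30694094  0.14      ] dir [ 0.39323424 -0.50873945 -0.766     ]
t 4.15 pos [ 0.3833 -0.2538  0.4409] rpy [3.141 0.    2.23 ] F [ 1.   0.4 -0.4] q [-0.71 -0.12  1.5   0.    1.76 -1.37] w 0.0471
shift units [-1.19 -0.48  2.22]
```

Emit:
play_rows:
  translation:
    - [-0.6,-0.24,0]
    - [-0.58,-0.24,0]
    - [0,0,0.6]
    - [0,0,0.8]
    - [0,0,0.6]
    - [0,0,0.2]
    - [0,0,0]
  twist:
    - [0,0,0]
    - [0,0,0]
    - [0,0,0]
    - [0,0,0]
    - [0,0,0]
    - [0,0,0]
    - [0,0,0]
  gripper: [0,0,0,0,0,0,0]

```text
time: 4.85
tool_pos: [0.3969, -0.3031, 0.3517]
ee_rot: [-3.141, -0.002, 2.23]
wrist_force: [1.0, 0.8, 0.4]
width: 0.047
finger_force: 0.0
```

Emit:
play_rows:
  translation:
    - [0,0,0]
    - [0,0,0]
    - [0,0,0]
    - [0,0,0]
    - [0,0,0]
  twist:
    - [0,0,0]
    - [0,0,0]
    - [0,0,0]
    - [0,0,0]
    - [0,0,0]
  gripper: [-1,-1,-1,-1,-1]

```text
time: 5.35
tool_pos: [0.3971, -0.304, 0.3534]
ee_rot: [3.141, 0.001, 2.229]
wrist_force: [-0.2, 0.7, 1.2]
width: 0.0135
finger_force: 30.0
```

Emit:
play_rows:
  translation:
    - [0,0,-0.4]
    - [0,0,-0.85]
    - [0,0,-0.85]
    - [0,0,-0.85]
    - [0.35,0.28,0]
    - [0.69,0.55,0]
    - [0.69,0.55,0]
    - [0.69,0.55,0]
  twist:
    - [0,0,0]
    - [0,0,0]
    - [0,0,0]
    - [0,0,0]
    - [0,0,0]
    - [0,0,0]
    - [0,0,0]
    - [0,0,0]
  gripper: [-1,-1,-1,-1,-1,-1,-1,-1]

```text
time: 6.15
tool_pos: [0.3986, -0.1786, 0.4694]
ee_rot: [-3.141, -0.002, 2.228]
wrist_force: [0.1, 0.5, -0.3]
width: 0.0134
finger_force: 30.0
```

Emit:
play_rows:
  translation:
    - [0.69,0.55,0]
    - [0.69,0.55,0]
    - [0.69,0.55,0]
    - [0.69,0.55,0]
    - [0.69,0.55,0]
    - [0.35,0.28,0]
    - [0,0,0.5]
    - [0,0,0.5]
  twist:
    - [0,0,0]
    - [0,0,0]
    - [0,0,0]
    - [0,0,0]
    - [0,0,0]
    - [0,0,0]
    - [0,0,0]
    - [0,0,0]
  gripper: [-1,-1,-1,-1,-1,-1,-1,-1]

```text
time: 6.95
tool_pos: [0.4014, 0.0155, 0.4296]
ee_rot: [3.141, -0.0, 2.231]
wrist_force: [0.5, -0.6, -0.3]
width: 0.0133
finger_force: 30.0
```

Emit:
play_rows:
  translation:
    - [0,0,0]
    - [0,0,0]
    - [0,0,0]
    - [0,0,0]
    - [0,0,0]
    - [0,0,0]
    - [0,0,0]
    - [0,0,0]
  twist:
    - [0,-1,0]
    - [0,-1,0]
    - [0,-1,0]
    - [0,-1,0]
    - [0,-1,0]
    - [0,-1,0]
    - [0,-0.98,0]
    - [0,0,0]
  gripper: [-1,-1,-1,-1,-1,-1,-1,-1]

```text
time: 7.75
tool_pos: [0.4009, 0.0151, 0.4287]
ee_rot: [-3.139, 0.696, 2.233]
wrist_force: [-0.1, 0.7, -0.2]
width: 0.0135
finger_force: 30.0
```

Emit:
play_rows:
  translation:
    - [0,0,0]
    - [0,0,0]
  twist:
    - [0,0,0]
    - [0,0,0]
  gripper: [-1,-1]

```text
time: 7.95
tool_pos: [0.4018, 0.0143, 0.4304]
ee_rot: [-3.141, 0.696, 2.229]
wrist_force: [0.0, -0.4, -0.9]
width: 0.0135
finger_force: 30.0
```

```bash
cat >> h.py <<'E'
YAW=-.913;HOLE=np.array([.527,-.150,.103])
x=np.array;RC=Ro.from_euler('z',YAW);DIR=RC.apply([.6428,0,-.766])
RT=Ro.from_euler('xyz',[np.pi,0,2.23])*Ro.from_rotvec([0,-np.deg2rad(40),0])
E
python3 - <<'E'
from h import *
print(RT.apply([0,0,1]),DIR)
to(HOLE-DIR*(.2934+.03),RT)
look('wrist',['pin_tip','pin_handle','release_hole'],'w4.png')
p,Rc,o=pose();tip=p+Rc.apply([0,0,.2934]);print('tip',tip.round(4),proj('wrist',[tip,p+Rc.apply([0,0,.26]),HOLE]).round(1))
look('scene',['pin_tip','pin_handle','release_hole'],'s4.png');print(proj('scene',[tip,HOLE]).round(1))
look('side',['pin_tip','pin_handle','release_hole'],'d4.png');print(proj('side',[tip,HOLE]).round(1))
E
```

```text
[ 0.39369942 -0.50811089 -0.76604444] [ 0.39299152 -0.50867427 -0.766     ]
t 7.95 pos [0.4018 0.0143 0.4304] rpy [-3.141  0.696  2.229] F [ 0.  -0.4 -0.9] q [ 0.1  -0.36  1.79 -0.59  1.35 -0.53] w 0.0135
shift units [ 1.3  -0.03  1.51] [-0.01 -0.02 -0.01]
wrist pin_handle [0.4715, -0.0764, 0.2907] 0.6
wrist release_hole [0.5232, -0.1553, 0.1037] 0.85
tip [ 0.5172 -0.1351  0.2059] [[324.8 241.3]
 [324.7 253.7]
 [323.8 170.2]]
scene pin_handle [0.4693, -0.079, 0.2902] 0.44
scene release_hole [0.522, -0.1512, 0.1015] 0.62
[[354.1 263.8]
 [359.4 291.3]]
side pin_tip [0.5181, -0.1339, 0.2083] 0.46
side pin_handle [0.5272, -0.1479, 0.0995] 0.75
side pin_handle [0.476, -0.077, 0.2881] 0.52
side release_hole [0.5273, -0.1486, 0.0987] 0.68
[[333.1 203.9]
 [330.8 229.3]]
```

View pics/w4.png

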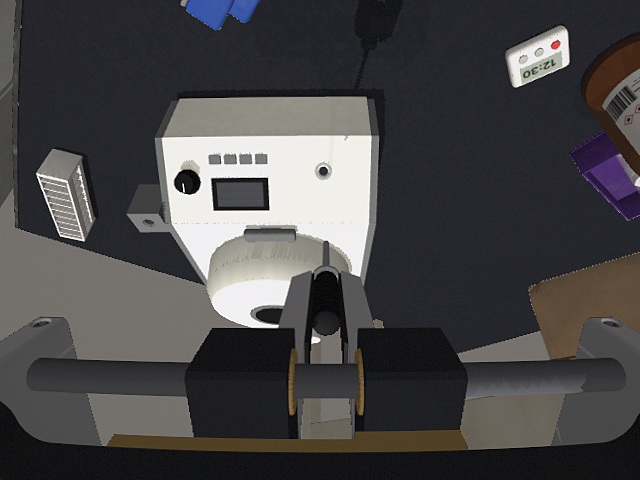

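Tip is at (325,242) and the hole at (323,171), both within 1 px of prediction. Moving to 30 mm off the mouth.

Emit:
play_rows:
  translation:
    - [0.4,-0.01,0.3]
    - [0.5,-0.01,0.5]
    - [0.4,-0.01,0.5]
    - [0,0,0.21]
    - [0,0,0]
    - [0,0,0]
    - [0,0,0]
  twist:
    - [0,0,0]
    - [0,-0.02,0]
    - [0,0,0]
    - [0,0,0]
    - [0,0,0]
    - [0,0,0]
    - [0,0,0]
  gripper: [-1,-1,-1,-1,-1,-1,-1]

```text
time: 9.25
tool_pos: [0.4008, 0.0142, 0.3529]
ee_rot: [3.138, 0.702, 2.226]
wrist_force: [-0.2, -1.1, -0.5]
width: 0.0136
finger_force: 30.0
```

```bash
python3 - <<'E'
from h import *
to(HOLE-DIR*(.2934+.01),RT)
b={}
for c in ['wrist','scene','side']:
    look(c,[],c+'5.png')
    p,Rc,o=pose();tip=p+Rc.apply([0,0,.2934]);q=proj(c,[tip,HOLE]);print(c,q.round(1))
    a=((q[0]+q[1])/2).astype(int);im=cv2.imread(f'pics/{c}5.png');a0=np.clip(a-[30,30],0,None);print('crop org',a0)
    b[c]=cv2.resize(im[a0[1]:a0[1]+60,a0[0]:a0[0]+60],(260,260),interpolation=cv2.INTER_CUBIC)
cv2.imwrite('pics/c5.png',np.hstack(list(b.values())))
E
```

```text
t 9.25 pos [0.4008 0.0142 0.3529] rpy [3.138 0.702 2.226] F [-0.2 -1.1 -0.5] q [ 0.1  -0.34  1.92 -0.62  1.21 -0.43] w 0.0136
shift units [ 0.05 -0.01  0.53] [ 0.01  0.04 -0.03]
wrist [[324.8 241.3]
 [323.7 228.9]]
crop org [294 205]
scene [[352.4 283.7]
 [359.4 291.3]]
crop org [325 257]
side [[333.2 225.6]
 [330.8 229.3]]
crop org [302 197]
```

View pics/c5.png

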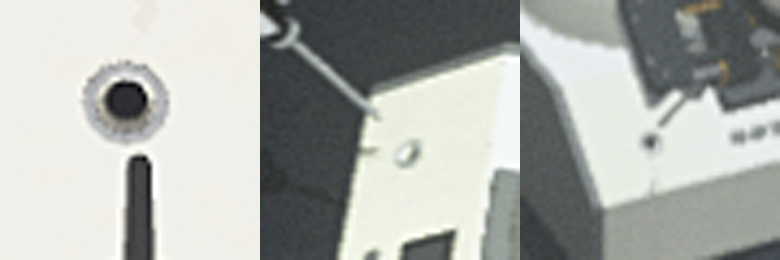

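```bash
python3 - <<'E'
from h import *
from scipy.optimize import least_squares
p,Rc,o=pose()
ob={'wrist':((326.1,241.2),(322.8,228.5),1),'scene':((352.2,284),(358.9,292.3),.3),'side':((334.3,225.8),(332,230),.3)}
tip=p+Rc.apply([0,0,.2934])
for cams in (['wrist'],['wrist','scene','side']):
  for i,(x0) in enumerate([tip,HOLE]):
    s=least_squares(lambda v:np.r_[np.concatenate([(proj(c,v)[0]-ob[c][i])*ob[c][2] for c in cams]),(v-x0)/.003*.3],x0).x
    print(cams,['tip','hole'][i],s.round(4),'off in tool mm',(Rc.inv().apply(s-x0)*1e3).round(2))
    if i==0:t=s
    else: print('tip->hole tool mm',(Rc.inv().apply(s-t)*1e3).round(2))
E
```

```text
['wrist'] tip [ 0.5175 -0.1345  0.128 ] off in tool mm [0.04 1.07 0.01]
['wrist'] hole [ 0.5258 -0.1502  0.1021] off in tool mm [ 1.03 -1.06  0.25]
tip->hole tool mm [ 3.3  -3.04 31.  ]
['wrist', 'scene', 'side'] tip [ 0.5171 -0.1342  0.1283] off in tool mm [ 0.21  1.03 -0.51]
['wrist', 'scene', 'side'] hole [ 0.5257 -0.1501  0.1022] off in tool mm [ 1.08 -1.09  0.13]
tip->hole tool mm [ 3.18 -3.02 31.41]
```

Emit:
play_rows:
  translation:
    - [0.08,-0.075,0.1]
    - [0,0,0.2]
    - [0,0,0.2]
    - [0,0,0.05]
    - [0,0,0]
    - [0,0,0]
  twist:
    - [0,0,0]
    - [0,0,0]
    - [0,0,0]
    - [0,0,0]
    - [0,0,0]
    - [0,0,0]
  gripper: [-1,-1,-1,-1,-1,-1]

```text
time: 10.0
tool_pos: [0.4052, 0.0031, 0.332]
ee_rot: [-3.141, 0.7, 2.229]
wrist_force: [-0.1, 0.2, -0.1]
width: 0.0132
finger_force: 30.0
```

```bash
python3 - <<'E'
from h import *
to(HOLE-DIR*(.2934),RT)
b=[]
for c in ['wrist','scene','side']:
    look(c,[],c+'6.png')
    p,Rc,o=pose();tip=p+Rc.apply([0,.001,.2934]);q=proj(c,[tip,[.5257,-.1501,.1022]]);print(c,q.round(1))
    a=((q[0]+q[1])/2).astype(int);im=cv2.imread(f'pics/{c}6.png');a0=np.clip(a-[20,20],0,None);print('crop org',a0)
    b.append(cv2.resize(im[a0[1]:a0[1]+40,a0[0]:a0[0]+40],(260,260),interpolation=cv2.INTER_CUBIC))
cv2.imwrite('pics/c6.png',np.hstack(b))
E
```

```text
t 10.0 pos [0.4052 0.0031 0.332 ] rpy [-3.141  0.7    2.229] F [-0.1  0.2 -0.1] q [ 0.07 -0.32  1.95 -0.62  1.16 -0.44] w 0.0132
shift units [-0.06  0.07  0.19] [-0.01  0.02 -0.01]
wrist [[326.  241.3]
 [326.7 239.6]]
crop org [306 220]
scene [[356.6 290.3]
 [359.  291.9]]
crop org [337 271]
side [[332.2 229. ]
 [331.3 229.6]]
crop org [311 209]
```

View pics/c6.png

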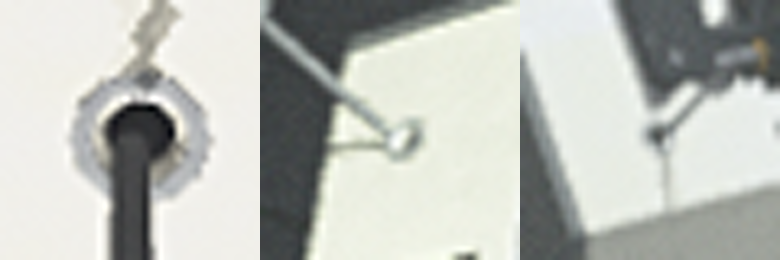

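The tip sits 1.4 px left of the ring centre (327.8) and about 8 mm out. I'll make a small lateral correction and push in.

Emit:
play_rows:
  translation:
    - [-0.035,0.027,0]
    - [0,0,0]
    - [0,0,0.15]
    - [0,0,0.15]
    - [0,0,0.15]
    - [0,0,0.15]
    - [0,0,0]
  twist:
    - [0,0,0]
    - [0,0,0]
    - [0,0,0]
    - [0,0,0]
    - [0,0,0]
    - [0,0,0]
    - [0,0,0]
  gripper: [-1,-1,-1,-1,-1,-1,-1]

```text
time: 10.85
tool_pos: [0.416, -0.0097, 0.3134]
ee_rot: [-3.139, 0.699, 2.229]
wrist_force: [0.1, -0.6, 0.2]
width: 0.0135
finger_force: 30.0
```

```bash
python3 - <<'E'
from h import *
to(HOLE-DIR*(.2934-.05),RT)
p,Rc,o=pose();print(Rc.inv().apply(o['wrist_force']),o['wrist_torque'])
E
```

```text
t 10.85 pos [ 0.416  -0.0097  0.3134] rpy [-3.139  0.699  2.229] F [ 0.1 -0.6  0.2] q [ 0.03 -0.29  1.97 -0.63  1.1  -0.44] w 0.0135
shift units [-0.04  0.05  0.82] [-0.03  0.   -0.  ]
[-0.59825576 -0.30356055  0.19761039] [0.27039862 0.22516306 0.02989495]
```

Emit:
play_rows:
  translation:
    - [0,0,0.15]
    - [0,0,0.2]
    - [0,0,0.15]
    - [0,0,0.12]
    - [0,0,0.1]
    - [0,0,0.08]
    - [0,0,0]
  twist:
    - [0,0,0]
    - [0,0,0]
    - [0,0,0]
    - [0,0,0]
    - [0,0,0]
    - [0,0,0]
    - [0,0,0]
  gripper: [-1,-1,-1,-1,-1,-1,-1]

```text
time: 11.55
tool_pos: [0.4289, -0.0257, 0.2904]
ee_rot: [3.141, 0.701, 2.228]
wrist_force: [-2.0, 2.4, 3.3]
width: 0.0132
finger_force: 30.0
```

```bash
python3 - <<'E'
from h import *
to(HOLE-DIR*(.2934-.05),RT)
p,Rc,o=pose();print(Rc.inv().apply(o['wrist_force']))
a=robot.snapshot('scene').astype(int);b=cv2.imread('pics/scene6.png')[:,:,::-1].astype(int)
print(np.abs(a-b)[250:400,380:480].mean())
E
```

```text
t 11.55 pos [ 0.4289 -0.0257  0.2904] rpy [3.141 0.701 2.228] F [-2.   2.4  3.3] q [-0.01 -0.24  1.98 -0.63  1.02 -0.44] w 0.0132
shift units [-0.02  0.04  0.05] [-0.01  0.03 -0.01]
[ 0.30418739 -0.0942496  -4.5431377 ]
13.476355555555555
```

Emit:
play_rows:
  translation:
    - [0,0,0.06]
    - [0,0,0]
    - [0,0,0]
  twist:
    - [0,0,0]
    - [0,0,0]
    - [0,0,0]
  gripper: [-1,-1,-1]

```text
time: 11.9
tool_pos: [0.4298, -0.0268, 0.2888]
ee_rot: [3.141, 0.701, 2.228]
wrist_force: [-3.0, 2.7, 5.5]
width: 0.0135
finger_force: 30.0
```

```bash
python3 - <<'E'
from h import *
to(HOLE-DIR*(.2934+.03),RT)
a=robot.snapshot('scene');b=cv2.imread('pics/scene6.png')
print(np.abs(a[:,:,::-1].astype(int)-b)[250:400,380:480].mean());cv2.imwrite('pics/s7.png',a[200:440,280:560,::-1])
E
```

```text
t 11.9 pos [ 0.4298 -0.0268  0.2888] rpy [3.141 0.701 2.228] F [-3.   2.7  5.5] q [-0.02 -0.24  1.98 -0.63  1.02 -0.44] w 0.0135
shift units [-0.03  0.04 -2.  ] [-0.    0.03 -0.01]
40.4532
```

View pics/s7.png

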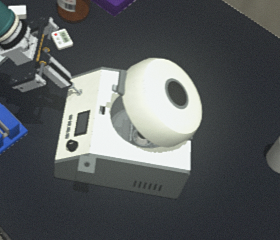

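The lid is swinging open. Withdrawing along the hole axis and retracing to the holder.

Emit:
play_rows:
  translation:
    - [0,0,-0.2]
    - [0,0,-0.45]
    - [0,0,-0.5]
    - [0,0,-0.5]
    - [0,0,-0.5]
    - [-0.6,0,-0.7]
    - [-0.6,0,-0.7]
    - [-0.1,0,-0.1]
  twist:
    - [0,0,0]
    - [0,0,0]
    - [0,0,0]
    - [0,0,0]
    - [0,0,0]
    - [0,0,0]
    - [0,0,0]
    - [0,0,0]
  gripper: [-1,-1,-1,-1,-1,-1,-1,-1]

```text
time: 12.75
tool_pos: [0.3966, 0.0164, 0.4383]
ee_rot: [3.132, 0.705, 2.224]
wrist_force: [0.1, 0.4, 0.2]
width: 0.0136
finger_force: 30.0
```

Emit:
play_rows:
  translation:
    - [0,0,0]
    - [0,0,0]
    - [0,0,0]
    - [0,0,0]
    - [0,0,0]
    - [0,0,0]
    - [0,0,0]
    - [0,0,0]
  twist:
    - [0,1,0]
    - [0,1,0]
    - [0,1,0]
    - [0,1,0]
    - [0,1,0]
    - [0,1,0]
    - [0,1,0]
    - [0,0,0]
  gripper: [-1,-1,-1,-1,-1,-1,-1,-1]

```text
time: 13.55
tool_pos: [0.3968, 0.0156, 0.4316]
ee_rot: [-3.139, -0.004, 2.227]
wrist_force: [0.4, 0.2, -0.8]
width: 0.0134
finger_force: 30.0
```

```bash
python3 - <<'E'
from h import *
to([.3971,-.304,.47],Ro.from_euler('xyz',[np.pi,0,2.229]))
look('wrist',['pin_tip','pin_handle','pin_holder'],'w8.png')
p,Rc,o=pose();q=proj('wrist',[p+Rc.apply([0,.001,.2934])])[0];print(q)
# tip of the pin: dark-edge profile of column near the axis
g=cv2.cvtColor(cv2.imread('pics/w8.png'),cv2.COLOR_BGR2GRAY)
print(g[232:252,316:336:2])
look('side',['lid','chamber'])
E
```

```text
t 13.55 pos [0.3968 0.0156 0.4316] rpy [-3.139 -0.004  2.227] F [ 0.4  0.2 -0.8] q [-0.1  -0.26  1.64  0.    1.77 -0.76] w 0.0134
shift units [-6.33 -4.87 -0.97] [-0.02 -0.04 -0.02]
wrist pin_tip [0.3939, 0.0143, 0.1355] 0.7
wrist pin_handle [0.3954, 0.0207, 0.2476] 0.88
[326.00481001 241.38880475]
[[40 41 41 41 40 44 43 43 45 45]
 [41 41 41 40 43 39 41 42 44 40]
 [39 41 46 44 43 41 39 42 42 44]
 [42 43 43 41 41 41 39 42 44 45]
 [45 43 43 41 37 42 46 42 42 42]
 [45 47 41 41 42 39 41 43 47 42]
 [47 45 42 41 40 43 44 40 48 42]
 [42 40 42 42 36 41 40 42 45 40]
 [41 39 42 44 53 61 45 41 43 42]
 [42 43 40 39 77 80 57 39 42 42]
 [42 41 44 40 80 78 67 40 40 41]
 [44 39 41 40 78 78 82 37 42 43]
 [43 39 43 39 80 77 78 37 40 41]
 [44 44 44 48 77 79 75 39 39 38]
 [44 42 45 42 79 77 79 39 41 42]
 [41 40 42 42 78 79 78 38 43 44]
 [42 43 44 44 77 78 79 41 41 41]
 [45 43 44 44 77 78 80 40 44 44]
 [41 44 42 46 78 81 78 41 42 46]
 [46 41 42 39 76 79 78 42 44 42]]Traceback (most recent call last):
  File "<stdin>", line 8, in <module>
  File "h.py", line 10, in look
    for x in robot.spot_point(n,cam)[:2]: print(cam,n,np.round(x['centre'],4).tolist(),round(x['score'],2))
             ~~~~~~~~~~~~~~~~^^^^^^^
ValueError: it knows: balance_vial, beaker, centrifuge, chamber, latch_plate, pin, pin_handle, pin_holder, pin_tip, release_hole, sample_mid, sample_vial, slide_box, timer, tray
```

No slip: the tip is at (326,240), as predicted. Moving back over the holder.

Emit:
play_rows:
  translation:
    - [0,0,-0.6]
    - [-0.3,-0.24,-0.37]
    - [-0.7,-0.54,0]
    - [-0.7,-0.54,0]
    - [-0.7,-0.54,0]
    - [-0.7,-0.54,0]
    - [-0.7,-0.54,0]
    - [-0.7,-0.54,0]
  twist:
    - [0,0,0]
    - [0,0,0]
    - [0,0,0]
    - [0,0,0]
    - [0,0,0]
    - [0,0,0]
    - [0,0,0]
    - [0,0,0]
  gripper: [-1,-1,-1,-1,-1,-1,-1,-1]

```text
time: 14.6
tool_pos: [0.396, -0.2124, 0.4724]
ee_rot: [3.142, 0.001, 2.229]
wrist_force: [1.6, 1.4, -0.5]
width: 0.0135
finger_force: 30.0
```

Emit:
play_rows:
  translation:
    - [-0.7,-0.54,0]
    - [-0.7,-0.54,0]
    - [-0.4,-0.31,0]
    - [0,0,0]
    - [0,0,0]
    - [0,0,0]
  twist:
    - [0,0,0]
    - [0,0,0]
    - [0,0,0]
    - [0,0,0]
    - [0,0,0]
    - [0,0,0]
  gripper: [-1,-1,-1,-1,-1,-1]

```text
time: 15.2
tool_pos: [0.3965, -0.3013, 0.4725]
ee_rot: [3.141, 0.0, 2.23]
wrist_force: [-0.1, 0.3, -0.4]
width: 0.0136
finger_force: 30.0
```

```bash
python3 - <<'E'
from h import *
to([.3971,-.304,.355],Ro.from_euler('xyz',[np.pi,0,2.229]))
look('wrist',['pin_tip','pin_holder'],'w9.png')
p,Rc,o=pose();print(proj('wrist',[[.3971,-.304,.14],p+Rc.apply([0,.001,.2934])]))
g=cv2.cvtColor(cv2.imread('pics/w9.png'),cv2.COLOR_BGR2GRAY)
print('\n'.join(''.join('%4d'%v for v in r) for r in g[214:262:2,306:350:2]))
E
```

```text
t 15.2 pos [ 0.3965 -0.3013  0.4725] rpy [3.141 0.    2.23 ] F [-0.1  0.3 -0.4] q [-0.76 -0.03  1.36  0.    1.81 -1.42] w 0.0136
shift units [-0.06 -0.03  2.94] [0.   0.   0.01]
wrist pin_holder [0.4002, -0.3042, 0.1387] 0.88
[[323.57738437 232.18606454]
 [326.0039906  241.38049607]]
  57  55  55  57  54  54  59  55  57  55  55  53  56  55  56  55  57  51  58  83  83  81
 100 101 100 100  99  98  99 100 100  98 101 100 101 100 101 100 101 102 101  84  82  82
  99  96  97  96  96  97  95  96  95  97  98  98  96  97  98 100  97  97  98  79  82  81
  99  95  96  96  94  98  97  96  98  96  93  95  97  96  97  99  95  97  98  82  85  82
 101  97  96  95  95  96  96  97  96  96  98  95  96  97  97  97  98  96 101  83  84  82
  99  96  96  97  96  95  98  96  97  94  97  97  97  97  97  98  97  98  98  82  82  82
  98  95  96  96  96  98  98  85  73  68  75  95  97  98  96  98  97  95  96  82  83  80
 100  95  97  95  94  97  86  63  44  46  44  67  94  96  97  97  97  97  95  80  82  83
  97  96  96  95  96  96  81  44  48  50  49  54  75  98  95  96  97  98  94  82  83  83
  96  92  86  
[... 620 characters left out ...]
8 150 144 143 144 113 137  66  75  61 120 141 147 139  83  86  85  86  87  87
  97  98 143 141 140 138 138 142 130  67  73  62 143 139 141 112  86  86  84  87  86  84
  34  29  29  28  30  29  31  28  32  73  72  69  28  29  27  25  46  47  52  86 107 100
  40  39  39  38  37  38  41  42  36  74  73  71  42  37  37  32  49  50  82 146 143 140
  38  40  42  41  37  38  37  38  48  73  70  72  37  38  38  38  49  48  86 143 139 139
  36  39  38  42  40  38  39  37  45  73  74  72  39  40  38  39  48  49  83 144 139 137
  37  41  40  39  42  38  41  37  47  75  73  71  44  40  39  35  50  46  84 142 138 138
  39  36  38  38  37  38  41  39  46  75  71  73  39  38  40  39  49  47  82 143 140 139
```

```bash
python3 - <<'E'
from h import *
h=unproj('wrist',(324.6,231.6),.14);p,Rc,o=pose();tip=p+Rc.apply([0,.001,.2934])
print(h,tip,Rc.inv().apply(np.r_[h,.14]-tip)/.04,o['tool_pos'])
E
```

```text
[ 0.39751906 -0.30294206] [ 0.39751244 -0.30078353  0.17931773] [-0.04194867 -0.03317629  0.98296945] [ 0.39651998 -0.30125208  0.47271738]
```

Emit:
play_rows:
  translation:
    - [-0.05,-0.033,0.3]
    - [0,0,0.4]
    - [0,0,0.3]
    - [0,0,0.3]
    - [0,0,0.4]
    - [0,0,0.4]
    - [0,0,0.4]
    - [0,0,0.3]
  twist:
    - [0,0,0]
    - [0,0,0]
    - [0,0,0]
    - [0,0,0]
    - [0,0,0]
    - [0,0,0]
    - [0,0,0]
    - [0,0,0]
  gripper: [-1,-1,-1,-1,-1,-1,-1,-1]

```text
time: 16.15
tool_pos: [0.3964, -0.3045, 0.3585]
ee_rot: [-3.141, -0.002, 2.229]
wrist_force: [-0.1, -0.1, -0.2]
width: 0.0134
finger_force: 30.0
```

Emit:
play_rows:
  translation:
    - [0,0,0.15]
    - [0,0,0.02]
    - [0,0,0]
  twist:
    - [0,0,0]
    - [0,0,0]
    - [0,0,0]
  gripper: [-1,-1,-1]

```text
time: 16.45
tool_pos: [0.3966, -0.3048, 0.3537]
ee_rot: [3.141, 0.001, 2.229]
wrist_force: [-0.4, 0.6, -0.2]
width: 0.0133
finger_force: 30.0
```

Emit:
play_rows:
  translation:
    - [0,0,0.02]
    - [0,0,0]
    - [0,0,0]
    - [0,0,0]
    - [0,0,-0.3]
    - [0,0,-0.8]
    - [0,0,-0.9]
    - [0,0,-0.6]
  twist:
    - [0,0,0]
    - [0,0,0]
    - [0,0,0]
    - [0,0,0]
    - [0,0,0]
    - [0,0,0]
    - [0,0,0]
    - [0,0,0]
  gripper: [-0.5,0,0,0,0,0.2,0.2,0.2]

```text
time: 17.25
tool_pos: [0.3965, -0.3046, 0.4605]
ee_rot: [3.141, 0.004, 2.229]
wrist_force: [0.7, -0.5, 0.8]
width: 0.0563
finger_force: 0.0
```

Emit:
play_rows:
  translation:
    - [0,0,-0.2]
    - [0,0,0]
  twist:
    - [0,0,0]
    - [0,0,0]
  gripper: [0.2,0.2]

```text
time: 17.45
tool_pos: [0.3966, -0.3047, 0.4665]
ee_rot: [3.141, 0.003, 2.229]
wrist_force: [0.5, 0.1, 0.0]
width: 0.0565
finger_force: 0.0
```

```bash
python3 - <<'E'
from h import *
for c in ['wrist','scene','side']: look(c,['pin_handle','sample_vial','sample_mid','balance_vial','chamber'],c+'10.png')
for c in ['scene','side']: look(c,['tray'])
C=np.array([.548,-.2753,0]);
for n,s in (('L',1),('R',-1)):
    v=C+RC.apply([.04,s*.045,.097]);print(n,v.round(4));to([v[0],v[1],.46],Ro.from_euler('xyz',[np.pi,0,2.229]))
E
```

```text
wrist pin_handle [0.3969, -0.3069, 0.1666] 0.86
wrist sample_vial [0.6084, -0.2796, 0.0996] 0.72
wrist sample_mid [0.6071, -0.2784, 0.1403] 0.6
scene pin_handle [0.3932, -0.3032, 0.1666] 0.46
scene sample_vial [0.6014, -0.2824, 0.0994] 0.58
scene sample_mid [0.6099, -0.2851, 0.1366] 0.9
scene balance_vial [0.5374, -0.3306, 0.0994] 0.71
scene balance_vial [0.6114, -0.2832, 0.1373] 0.18
scene chamber [0.5699, -0.3127, 0.1415] 0.77
side pin_handle [0.3991, -0.3051, 0.1668] 0.43
side pin_handle [0.6061, -0.2818, 0.1322] 0.41
side sample_vial [0.6109, -0.2769, 0.0985] 0.56
side sample_mid [0.6089, -0.2819, 0.1341] 0.43
side balance_vial [0.5349, -0.3378, 0.0927] 0.41
side chamber [0.5724, -0.306, 0.141] 0.6
scene tray [0.4617, 0.1716, -0.0009] 0.87
side tray [0.4632, 0.1686, 0.0011] 0.73
L [ 0.6081 -0.2794  0.097 ]
t 18.55 pos [ 0.3966 -0.3047  0.4647] rpy [3.141 0.    2.229] F [0.3 1.3 0.5] q [-0.77 -0.03  1.37  0.    1.8  -1.43] w 0.0562
shift units [-2.73  4.57  0.12] [ 0.  0. -0.]
R [ 0.5368 -0.3345  0.097 ]
t 18.55 pos [ 0.3966 -0.3047  0.4647] rpy [3.141 0.    2.229] F [0.3 1.3 0.5] q [-0.77 -0.03  1.37  0.    1.8  -1.43] w 0.0562
shift units [-2.73  2.32  0.12] [ 0.  0. -0.]
```

The sample is in the left bucket at (0.608, -0.280), and the pin is seated. Moving above the sample vial.

Emit:
play_rows:
  translation:
    - [-0.15,0.3,0]
    - [-0.38,0.64,0]
    - [-0.38,0.64,0]
    - [-0.38,0.64,0]
    - [-0.38,0.64,0]
    - [-0.38,0.64,0]
    - [-0.38,0.64,0]
    - [-0.3,0.43,0]
  twist:
    - [0,0,0]
    - [0,0,0]
    - [0,0,0]
    - [0,0,0]
    - [0,0,0]
    - [0,0,0]
    - [0,0,0]
    - [0,0,0]
  gripper: [0.2,0.2,0.2,0.2,0.2,0.2,0.2,0.2]

```text
time: 19.35
tool_pos: [0.6106, -0.2782, 0.4636]
ee_rot: [3.141, -0.001, 2.23]
wrist_force: [-0.1, -0.9, -0.4]
width: 0.0566
finger_force: 0.0
```

Emit:
play_rows:
  translation:
    - [0,0,0.7]
    - [0,0,0]
    - [0,0,0]
  twist:
    - [0,0,0]
    - [0,0,0]
    - [0,0,0]
  gripper: [0.2,0.2,0.2]

```text
time: 19.65
tool_pos: [0.6085, -0.279, 0.4355]
ee_rot: [-3.141, -0.003, 2.229]
wrist_force: [0.4, 0.9, 0.3]
width: 0.0562
finger_force: 0.0
```

```bash
python3 - <<'E'
from h import *
to([.608,-.2797,.345],Ro.from_euler('xyz',[np.pi,0,2.229]))
look('wrist',['sample_vial','sample_mid','balance_vial','pin_handle'],'w11.png')
look('scene',['sample_mid'])
E
```

```text
t 19.65 pos [ 0.6085 -0.279   0.4355] rpy [-3.141e+00 -3.000e-03  2.229e+00] F [0.4 0.9 0.3] q [-0.51  0.36  0.99  0.    1.8  -1.17] w 0.0562
shift units [-0.01 -0.02  2.26] [-0.01 -0.03  0.  ]
wrist sample_vial [0.6078, -0.2811, 0.0972] 0.79
wrist sample_mid [0.6077, -0.2829, 0.1394] 0.68
wrist sample_mid [0.5244, -0.154, 0.1037] 0.43
wrist balance_vial [0.5349, -0.3343, 0.0988] 0.88
wrist pin_handle [0.396, -0.3041, 0.1656] 0.91
wrist pin_handle [0.402, -0.3052, 0.1407] 0.28
scene sample_mid [0.6115, -0.2809, 0.1371] 0.56
scene sample_mid [0.5689, -0.3096, 0.139] 0.48
```

Aligned. Descend and grip.

Emit:
play_rows:
  translation:
    - [0,-0.02,0.4]
    - [0,0,0.6]
    - [0,0,0.6]
    - [0,0,0.5]
    - [0,0,0.15]
    - [0,0,0]
    - [0,0,0]
  twist:
    - [0,0,0]
    - [0,0,0]
    - [0,0,0]
    - [0,0,0]
    - [0,0,0]
    - [0,0,0]
    - [0,0,0]
  gripper: [0.2,0.2,0.2,0.2,0.2,0.2,0.2]

```text
time: 20.7
tool_pos: [0.6075, -0.28, 0.3483]
ee_rot: [3.141, 0.002, 2.229]
wrist_force: [-0.5, -0.4, 0.7]
width: 0.0562
finger_force: 0.0
```

Emit:
play_rows:
  translation:
    - [0,0,0]
    - [0,0,0]
    - [0,0,0]
    - [0,0,0]
  twist:
    - [0,0,0]
    - [0,0,0]
    - [0,0,0]
    - [0,0,0]
  gripper: [-1,-1,-1,-1]

```text
time: 21.1
tool_pos: [0.6074, -0.2798, 0.3474]
ee_rot: [3.141, 0.001, 2.229]
wrist_force: [-0.0, -0.0, 1.1]
width: 0.0318
finger_force: 30.0
```

Emit:
play_rows:
  translation:
    - [0,0,-0.2]
    - [0,0,-0.5]
    - [0,0,-0.7]
    - [0,0,-0.7]
    - [0,0,-0.5]
    - [0.3,0.11,0]
    - [0.6,0.22,0]
    - [0.79,0.29,0]
  twist:
    - [0,0,0]
    - [0,0,0]
    - [0,0,0]
    - [0,0,0]
    - [0,0,0]
    - [0,0,0]
    - [0,0,0]
    - [0,0,0]
  gripper: [-1,-1,-1,-1,-1,-1,-1,-1]

```text
time: 21.9
tool_pos: [0.5852, -0.2107, 0.4486]
ee_rot: [-3.14, -0.003, 2.227]
wrist_force: [0.5, 0.3, 0.2]
width: 0.0312
finger_force: 30.0
```

Emit:
play_rows:
  translation:
    - [0.79,0.29,0]
    - [0.79,0.29,0]
    - [0.79,0.29,0]
    - [0.79,0.29,0]
    - [0.79,0.29,0]
    - [0.79,0.29,0]
    - [0.79,0.29,0]
    - [0.79,0.29,0]
  twist:
    - [0,0,0]
    - [0,0,0]
    - [0,0,0]
    - [0,0,0]
    - [0,0,0]
    - [0,0,0]
    - [0,0,0]
    - [0,0,0]
  gripper: [-1,-1,-1,-1,-1,-1,-1,-1]

```text
time: 22.7
tool_pos: [0.5031, 0.0474, 0.4491]
ee_rot: [-3.14, -0.002, 2.229]
wrist_force: [0.5, 0.3, -1.6]
width: 0.032
finger_force: 30.0
```

Emit:
play_rows:
  translation:
    - [0.79,0.28,0.5]
    - [0.79,0.28,0.5]
    - [0.79,0.28,0.5]
    - [0.5,0.18,0.5]
    - [0.24,0.08,0.5]
    - [0,0,0]
    - [0,0,0]
  twist:
    - [0,0,0]
    - [0,0,0]
    - [0,0,0]
    - [0,0,0]
    - [0,0,0]
    - [0,0,0]
    - [0,0,0]
  gripper: [-1,-1,-1,-1,-1,-1,-1]

```text
time: 23.4
tool_pos: [0.4625, 0.171, 0.3499]
ee_rot: [-3.14, -0.001, 2.23]
wrist_force: [-0.6, -0.6, -0.4]
width: 0.0315
finger_force: 30.0
```

```bash
python3 - <<'E'
from h import *
to([.462,.17,.2555],Ro.from_euler('xyz',[np.pi,0,2.229]))
look('wrist',['sample_vial','sample_mid','tray'],'w12.png')
look('side',['sample_vial','tray'])
E
```

```text
t 23.4 pos [0.4625 0.171  0.3499] rpy [-3.14e+00 -1.00e-03  2.23e+00] F [-0.6 -0.6 -0.4] q [ 0.24 -0.02  1.59 -0.    1.57 -0.42] w 0.0315
shift units [-0.01 -0.02  2.36] [-0.02 -0.01  0.01]
wrist sample_vial [0.4599, 0.1703, 0.0987] 0.77
wrist sample_mid [0.4617, 0.1667, 0.1433] 0.68
wrist tray [0.4568, 0.1681, 0.001] 0.76
side sample_vial [0.4648, 0.1701, 0.099] 0.72
side tray [0.463, 0.1692, 0.0017] 0.57
side tray [0.5312, -0.1487, 0.1016] 0.4
```

Emit:
play_rows:
  translation:
    - [0,0,0.4]
    - [0,0,0.6]
    - [0,0,0.6]
    - [0,0,0.45]
    - [0,0,0.2]
    - [0,0,0.1]
    - [0,0,0]
    - [0,0,0]
  twist:
    - [0,0,0]
    - [0,0,0]
    - [0,0,0]
    - [0,0,0]
    - [0,0,0]
    - [0,0,0]
    - [0,0,0]
    - [0,0,0]
  gripper: [-1,-1,-1,-1,-1,-1,-1,-1]

```text
time: 24.55
tool_pos: [0.4637, 0.171, 0.2579]
ee_rot: [3.14, 0.001, 2.229]
wrist_force: [0.5, 0.3, -0.8]
width: 0.0317
finger_force: 30.0
```

Emit:
play_rows:
  translation:
    - [0,0,0.03]
    - [0,0,0]
    - [0,0,0]
  twist:
    - [0,0,0]
    - [0,0,0]
    - [0,0,0]
  gripper: [-1,-1,-1]

```text
time: 24.85
tool_pos: [0.4633, 0.171, 0.2559]
ee_rot: [3.141, 0.0, 2.229]
wrist_force: [-1.1, -0.3, -1.3]
width: 0.0318
finger_force: 30.0
```

Emit:
play_rows:
  translation:
    - [0,0,0.03]
    - [0,0,0.03]
    - [0,0,0]
    - [0,0,0]
  twist:
    - [0,0,0]
    - [0,0,0]
    - [0,0,0]
    - [0,0,0]
  gripper: [-1,-1,-1,-1]

```text
time: 25.25
tool_pos: [0.4633, 0.171, 0.2534]
ee_rot: [3.141, 0.0, 2.229]
wrist_force: [-0.5, 0.0, 0.6]
width: 0.0316
finger_force: 30.0
```

Emit:
play_rows:
  translation:
    - [0,0,0.025]
    - [0,0,0]
    - [0,0,0]
  twist:
    - [0,0,0]
    - [0,0,0]
    - [0,0,0]
  gripper: [-1,-1,-1]

```text
time: 25.55
tool_pos: [0.4633, 0.1709, 0.2533]
ee_rot: [3.141, 0.0, 2.229]
wrist_force: [-2.2, -1.2, 5.8]
width: 0.0317
finger_force: 30.0
```

Emit:
play_rows:
  translation:
    - [0,0,0.025]
    - [0,0,0]
    - [0,0,0]
  twist:
    - [0,0,0]
    - [0,0,0]
    - [0,0,0]
  gripper: [-1,-1,-1]

```text
time: 25.85
tool_pos: [0.4634, 0.1709, 0.2533]
ee_rot: [3.141, 0.001, 2.229]
wrist_force: [-4.1, -0.9, 10.0]
width: 0.0314
finger_force: 30.0
```

Contact (10 N up). Ease back a little, open and retreat upward.

Emit:
play_rows:
  translation:
    - [0,0,-0.035]
    - [0,0,0]
    - [0,0,0]
    - [0,0,0]
    - [0,0,0]
    - [0,0,0]
  twist:
    - [0,0,0]
    - [0,0,0]
    - [0,0,0]
    - [0,0,0]
    - [0,0,0]
    - [0,0,0]
  gripper: [-1,-1,0.2,0.2,0.2,0.2]

```text
time: 26.45
tool_pos: [0.4631, 0.1709, 0.252]
ee_rot: [-3.141, -0.0, 2.229]
wrist_force: [-0.4, 0.3, -0.5]
width: 0.056
finger_force: 0.0
```

Emit:
play_rows:
  translation:
    - [0,0,-0.2]
    - [0,0,-0.4]
    - [0,0,-0.7]
    - [0,0,-0.8]
    - [0,0,-0.8]
    - [0,0,-0.8]
    - [0,0,-0.4]
    - [0,0,0]
  twist:
    - [0,0,0]
    - [0,0,0]
    - [0,0,0]
    - [0,0,0]
    - [0,0,0]
    - [0,0,0]
    - [0,0,0]
    - [0,0,0]
  gripper: [0.2,0.2,0.2,0.2,0.2,0.2,0.2,0.2]

```text
time: 27.25
tool_pos: [0.4634, 0.171, 0.4205]
ee_rot: [3.135, 0.003, 2.229]
wrist_force: [0.5, -0.8, 0.0]
width: 0.0559
finger_force: 0.0
```

```bash
python3 - <<'E'
from h import *
for c in ['wrist','scene','side']: look(c,['sample_vial','sample_mid','tray','pin_handle','balance_vial'],c+'13.png')
print(robot.get_obs()['time'],robot.get_obs()['wrist_force'])
E
```

```text
wrist sample_vial [0.4616, 0.1701, 0.0016] 0.8
wrist sample_mid [0.4625, 0.1666, 0.0475] 0.72
wrist tray [0.6591, 0.0488, 0.0004] 0.65
wrist tray [0.4577, 0.1654, -0.0007] 0.55
scene sample_vial [0.4591, 0.1693, 0.003] 0.82
scene sample_vial [0.3951, -0.305, 0.1691] 0.44
scene sample_mid [0.4644, 0.1704, 0.0449] 0.83
scene tray [0.4592, 0.1718, -0.0012] 0.73
scene pin_handle [0.3948, -0.3068, 0.1661] 0.48
scene balance_vial [0.5389, -0.3326, 0.0988] 0.67
side sample_vial [0.464, 0.1719, 0.0046] 0.76
side sample_mid [0.4625, 0.1727, 0.0416] 0.72
side sample_mid [0.4091, 0.3971, 0.0001] 0.61
side tray [0.4618, 0.1672, 0.0014] 0.88
side pin_handle [0.3967, -0.3038, 0.1683] 0.47
side pin_handle [0.5457, -0.2783, 0.0035] 0.16
28.15 [0.21093289 0.18224433 1.02183519]
```

```bash
python3 -c "
from bench import robot
print(robot.close_job())"
```

```text
the job is handed in; nothing more can be done
None
```

I handed the job in at about 28 s. The lid released and was swinging open in the last picture I viewed. The pin is back in its holder, handle up; the sample vial was set down upright in the tray; and the balance vial is still in its bucket. The pin and both vials were confirmed by network detections, while the lid's final position and the other bench items were not re-checked at the end.

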